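Hang the lift-off door on the stall's counter cabinet

ROBOT

A 6-joint arm with a two-finger parallel gripper is mounted at the origin on the work surface. World frame = base frame: x ahead of the robot, y to its left, z up, the work surface at z = 0. Lengths are in m, angles in rad, forces in N, time in s.
With the tool pointing down it reaches from about 0.4 to 0.825 m from the base axis. Payload 7 kg.
Tool frame: the origin (TCP) lies between the finger pads; the fingertips stand 8 mm ahead of it and the grasp point (between the pads) lies 11 mm behind it (arm.finger_overhang is the distance from the TCP to the fingertips, in m); z points along the fingers, y is the line along which they close (so a half turn about z gives the same grasp; the last joint's range is limited). The gripper opens to 88 mm and grips with 3 to 60 N. Pads are 19 mm wide; open, the fingers measure 130 mm over their backs; the gripper's body (78 mm by 193 mm) begins 47 mm behind the grasp point.
Start: joints at [1.414, 0.359, 0.012, 0, -1.224, -0.288], TCP at [0.29, 0.609, 0.235] pointing down, gripper open.
Joint ranges: [-3.07, 3.07], [-1.43, 2.12], [-1.02, 1.25], [-3.03, 1.67], [-3.05, -0], [-3.03, 3.03]. Speed limits (rad/s): [2.39, 2.39, 3.01, 3.14, 3.14, 3.14].

INTERFACE

Orientations are given as [roll, pitch, yaw] about the fixed x, y, z axes, in that order (R = Rz(yaw) Ry(pitch) Rx(roll)).
In Python, from station import arm gives the robot as it stands.
- The arm moves only by the tool move_arm, never from a script. Its argument "rows" is text: rows parted by semicolons, each of 7 numbers parted by spaces: the turn, a rotation vector about the tool's x, y, z in degrees, then the shift along the tool's x, y, z in m, then the finger opening in m, from 0 to 0.0876. A call has 1 to 8 rows; each row shifts and turns the commanded pose from where the row before left it, along the tool's axes as they then stand; what a row does not reach is not made up. A row lasts 1/8 s, in which the tool goes at most 62.5 mm and 10.7 degrees, less where a joint would pass 70% of its speed; a pose out of reach is approached as far as the arm can. A call is refused whole if a number of a shift passes 0.0625 or a number of a turn 10.7, either way. A call with a gripper value outside its range is refused whole. The fingers move at their own pace and stop on an object; "squeeze" is the grip in N (left out, the last holds). Time passes only in rows, so rows that do not move let the fingers close. It gives the time, the measured TCP pose, the force, the opening and the grip force at its end, in the units of the state.
- arm.get_state(): the state, without advancing time (a new reading comes with each control period).
- arm.grab_frame(name): name is "scene" or "top" or "wrist"; returns (picture, depth): 480x640x3 uint8, blue, green, red; 480x640 float32, m along the optical axis (not along the pixel's ray), 0 where there is no reading.
- arm.camera_model(name): a dict with "mtx" (3x3 intrinsics, pixels), "k1" (the pictures are not rectified: a ray, as slopes to the right and down, at radius r is drawn at 1 + k1 r^2 times it, then the intrinsics apply), "camera_from_world" (4x4, takes a point from world to camera coordinates); the wrist camera has in their place "mount" (4x4, takes a point from camera to tool coordinates, whose origin is the TCP and whose axes are the flange's). Camera axes: x right, y down, z forward; pixel columns grow to the right and rows downward; lengths in m; the calibration is good to about 2 mm. A picture is of the moment at which its call begins: read the wrist's pose just before it. camera_model takes no time and is no camera call.
- arm.job_done(): hands the job in; it is judged then, once.
The state is a dict: "t": time; "q": joint angles; "qd": joint speeds; "joint_efforts": joint torques, N m; "eef_pos": TCP position; "ee_rot": TCP orientation; "force": force on the tool from outside, world axes, zero at the start; "moment": the same for the moment, N m; "width": finger opening in m; "gripper_force": force on a finger pad.
Only numpy, scipy, OpenCV 4.12 (cv2) and the standard library are available. Lean on these libraries where they do the work, as an engineer would, in place of code of your own. Each camera call takes 0.05 s, during which the arm holds its last target. There are 200 camera calls.

TASK

Lift the cabinet's door (the one with two hinge knuckles) straight up out of its stand and, holding it upright and open at about a right angle to the cabinet's front, lower it gently until both knuckles have dropped over the two pins together and rest fully home; the pins are not exactly where they should be, so feel for them and never press hard (20 N at most). Then gently swing the door shut against the front and let go of it. Leave everything else on the table as it is.

Things in the scene. Friction and masses are not known exactly. Their poses are not given: they have to be found in the camera images.
- door: the lift-off door: wooden panel 150 mm wide (own x), 12 thick (own y), 180 high (own z, up), 0.2-0.4 kg; origin: centre of its lower edge. Two steel knuckles on its +x edge, axis at own x = 93, y = 0. Brass knob 18 mm off the +y face at x = -58, z = 90. Starts upright (lean up to 3 deg) in one slot of the stand, top edge 190 mm above the table.
- knuckle_low (a point): point on the door, own (93, 0, 35) mm: on the knuckles' axis, at the underside of the lower knuckle. Each knuckle is an upright eye open at both ends, bore 9 mm, 15 mm outside, 16 mm tall
- knuckle_high (a point): point on the door, own (93, 0, 135) mm: on the knuckles' axis, at the underside of the upper knuckle
- door_edge (a point): point on the door: middle of its free edge (the edge away from the knuckles), own (-75, 0, 90) mm
- cabinet: fixed wooden cabinet, 120 mm deep (own x), 150 wide (own y), 206 high; origin: centre of its underside. Its open front is the plane own x = -60 mm, looking along -x. A strip at the +y front edge carries two upright pins on one line. Hung and open at a right angle, the door's own x points along the cabinet's +x; shut, along its +y, knob outside. The hung door swings freely, its lower edge 12 mm up.
- pin_low (a point): lower pin's nominal axis at its shoulder (where the knuckle rests), cabinet's own (-70, 85, 47) mm. The strip's screw slots are wide: the true axis of both pins lies up to 4 mm away along own x and up to 3 mm along own y, new each time, and this reading does not show it. The strip does not shift under gentle force.
- pin_high (a point): the same for the upper pin, own (-70, 85, 147) mm, same offset as the lower. Each pin is 7 mm thick and 16 mm tall above its shoulder, the last 4 mm tapering to a flat 4 mm tip
- stand: fixed wooden stand 130 mm (own x) by 170 mm (own y); origin: centre of its underside. Two slots along own x at own y = -48 and +48 mm, 14.5 mm wide, floor 10 mm up, rails 100 mm long reaching 55 mm above the table. The door stands in one slot, its own x along the stand's own x; a framed mirror in the other
- panel: framed mirror 150 x 12 x 180 mm without knuckles or knob, upright in the other slot of the stand (leave alone); origin: centre of its lower edge, axes like the door's
- last_a: a wooden shoe last, 150 x 45 mm, 65 mm high (leave alone); origin: centre of its underside
- last_b: another shoe last, the same
- tin: flat steel tin, 66 mm across, 35 mm high (leave alone); origin: centre of its underside
- mallet: small hammer lying down, 240 mm long (leave alone)
- brush: brush lying down, 200 mm long (leave alone)
- cup: brass cup, 64 mm across, 55 mm high (leave alone); origin: centre of its underside
- case: dark flat case 110 x 75 x 22 mm (leave alone); origin: centre of its underside
Things that resemble listed ones, but are neither listed nor needed, are in the scene too. What is shaped like the door but green is not meant.

How it is judged:
By the outcome, as a careful person would: the job done as asked, in the order asked, and still so for the second after the job is handed in, with the robot touching nothing.
It also fails if it takes over 72 s, if anything falls off the work surface, if the arm or the gripper's body presses on something with over 40 N, if the wrist force passes 120 N, or if a joint passes its speed limit or range.

## Working session

There is one attempt and no reset: what is moved stays moved. The work goes in short steps, Python scripts to look and compute and a tool call to move; the robot and the scene stay as the last step left them, time stands still between calls to the robot, and variables do not carry over. Pictures are saved under pics/ and viewed, at most 13 in all, crops included, and the job is handed in when it is done.

Besides the shell and the picture viewer there is one more tool, called after "Emit:" by a JSON object that holds its "api" and its "payload". move_arm: Moves the arm, as the interface text tells. Its arguments: {"type":"object","properties":{"rows":{"type":"string"},"squeeze":{"type":"number"}},"required":["rows"]}

```bash
ls; mkdir -p pics; python3 - <<'E'
from station import arm
import cv2,numpy as np
for n in("scene","top"):
    p,d=arm.grab_frame(n);cv2.imwrite(f"pics/{n}0.png",p);np.savez(f"{n}0.npz",p=p,d=d)
    m=arm.camera_model(n);print(n,m)
    print((d>0).mean())
print(arm.camera_model("wrist"));s=arm.get_state();print(s)
E
```

```text
pics
scene {'mtx': array([[447.41351964,   0.        , 319.39446246],
       [  0.        , 447.41351964, 242.17269797],
       [  0.        ,   0.        ,   1.        ]]), 'k1': -0.06271687774940905, 'camera_from_world': array([[ 0.81311165,  0.58170614, -0.02161971, -0.42221533],
       [ 0.29085886, -0.43817481, -0.85053157, -0.08262016],
       [-0.50423265,  0.68528885, -0.52547943,  1.40646276],
       [ 0.        ,  0.        ,  0.        ,  1.        ]])}
0.9940625
top {'mtx': array([[563.78978294,   0.        , 321.79324028],
       [  0.        , 563.78978294, 239.75319796],
       [  0.        ,   0.        ,   1.        ]]), 'k1': -0.13334518645179205, 'camera_from_world': array([[ 0.02542581, -0.99963619, -0.0090005 , -0.03538536],
       [-0.98948357, -0.0238831 , -0.14265997,  0.56788538],
       [ 0.14239311,  0.01253309, -0.98973083,  1.57626102],
       [ 0.        ,  0.        ,  0.        ,  1.        ]])}
0.9959993489583333
{'mtx': array([[392.68976573,   0.        , 313.34989772],
       [  0.        , 392.68976573, 239.75199362],
       [  0.        ,   0.    
[... 363 characters left out ...]
00000e+00,
         1.00000000e+00]])}
{'t': 0.1, 'q': array([ 1.41411392e+00,  3.59306460e-01,  1.11424037e-02, -3.28604893e-04,
       -1.22409751e+00, -2.88093339e-01]), 'qd': array([-0.0006394 , -0.00037519,  0.00219845,  0.00077239,  0.00053754,
        0.0006984 ]), 'joint_efforts': array([-1.71730015e-03, -5.84162164e+01,  2.93752939e+01,  7.01558724e+00,
        1.02315238e-02, -3.62119977e-05]), 'eef_pos': array([0.29025908, 0.6089247 , 0.23371493]), 'ee_rot': array([ 3.14010002e+00, -1.20155584e-04, -4.44887539e-01]), 'force': array([ 0.58151205, -1.24262768, -0.37439379]), 'moment': array([ 0.02009233,  0.0015317 , -0.0024407 ]), 'gripper_force': 0.0, 'width': 0.08742171877301569}
```

View pics/scene0.png

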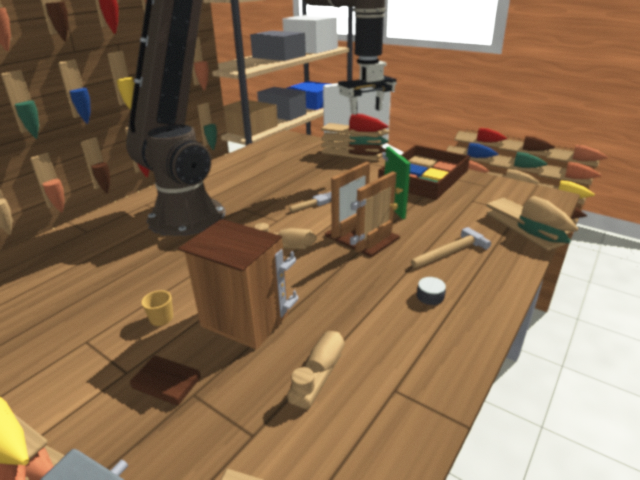

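View pics/top0.png

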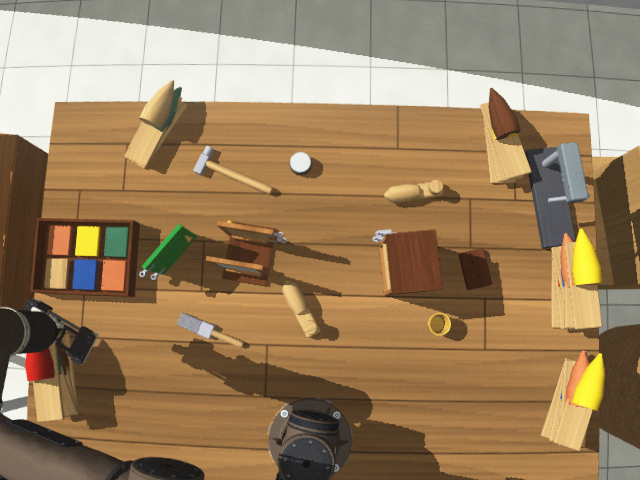

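The pictures show:
- **Scene view:** the door with its silver knuckles is at (375,205), the mirror is behind it at (350,195), and the green look-alike is at (397,185). The cabinet is at (235,285), with its pins at (287,280).
- **Top view:** the door is at (250,232) with its knuckles at (282,238). The mirror is at (238,263), the green look-alike at (165,250), the cabinet at (410,262) and the pins at (382,237).

**Possible confusions:** the mirror (238,263) has no knuckles, and the green panel (165,250) is the wrong colour. I choose the wooden panel with knuckles at (250,232).

```bash
cat > h.py <<'E'
import numpy as np,cv2
from station import arm
from scipy.spatial.transform import Rotation as R
def cloud(d,m,T_wc):
    """world points (H,W,3) from depth; T_wc: camera->world"""
    v,u=np.mgrid[0:480,0:640].astype(float)
    n=cv2.undistortPoints(np.stack([u,v],-1).reshape(-1,1,2),m["mtx"],np.array([m["k1"],0,0,0.])).reshape(480,640,2)
    P=np.dstack([n[...,0]*d,n[...,1]*d,d]);P[d<=0]=np.nan
    return P@T_wc[:3,:3].T+T_wc[:3,3]
def tool(s):
    T=np.eye(4);T[:3,:3]=R.from_euler("xyz",s["ee_rot"]).as_matrix();T[:3,3]=s["eef_pos"];return T
def view(n):
    s=arm.get_state();p,d=arm.grab_frame(n);m=arm.camera_model(n)
    T=tool(s)@m["mount"] if n=="wrist" else np.linalg.inv(m["camera_from_world"])
    return p,cloud(d,m,T),T,m
def project(X,T,m):
    c=np.linalg.inv(T);X=np.atleast_2d(X)@c[:3,:3].T+c[:3,3];a=X[:,:2]/X[:,2:]
    a=a*(1+m["k1"]*(a**2).sum(1,keepdims=True));return a*m["mtx"][0,0]+m["mtx"][:2,2]
def st():
    s=arm.get_state();print("t%.2f"%s["t"],np.round(s["eef_pos"],4),np.round(np.degrees(s["ee_rot"]),2),"F",np.round(s["force"],1),"M",np.round(s["moment"],2),"w%.4f g%.1f"%(s["width"],s["gripper_force"]),"q",np.round(s["q"],2))
E
python3 - <<'E'
from h import *
def rect(X,name):
    r=cv2.minAreaRect((X[:,:2]*1000).astype(np.float32));print(name,len(X),np.round(r[0],1),np.round(r[1],1),round(r[2],2),"z",np.round(np.percentile(X[:,2],[5,50,95])*1000,1))
for n in("top","scene"):
    z=np.load(n+"0.npz");m=arm.camera_model(n);W=cloud(z["d"],m,np.linalg.inv(m["camera_from_world"]));
    if n=="top":
        for nm,(a,b,c,d) in dict(door=(215,225,290,245),mirror=(200,248,280,280),cab=(370,225,450,300)).items():
            for lo,hi in((.12,.165),(.178,.2),(.199,.215)):
                w=W[b:d,a:c].reshape(-1,3);k=(w[:,2]>lo)&(w[:,2]<hi)
                if k.sum()>5: rect(w[k],nm+str(lo))
        np.save("Wtop.npy",W)
    else:
        w=W.reshape(-1,3);k=(w[:,2]>.199)&(w[:,2]<.215)&(w[:,0]<.6)&(w[:,0]>.2)&(abs(w[:,1]+.18)<.2);rect(w[k],"cab scene")
        k=(w[:,2]>.17)&(w[:,2]<.2)&(abs(w[:,0]-.43)<.15)&(abs(w[:,1]-.12)<.15);np.save("ds.npy",w[k]);rect(w[k],"doors scene")
p=np.load("top0.npz")["p"];q=np.load("scene0.npz")["p"]
a=cv2.resize(p[205:305,195:455],(780,300),interpolation=2);b=cv2.resize(q[150:320,250:450],(350,298));c=cv2.resize(q[200:360,170:330],(300,298))
cv2.imwrite("pics/crop1.png",np.vstack([a,np.pad(np.hstack([b,c]),((0,2),(0,130),(0,0)))]))
E
```

```text
door0.12 158 [568.3 168.9] [175.   14.8] 86.18 z [122.7 151.  163.5]
door0.178 233 [574.9 179.9] [147.8  13.2] 82.93 z [182.3 190.  195.6]
mirror0.12 80 [476.4 204.2] [148.   11.2] 86.3 z [123.3 144.8 162.8]
mirror0.178 286 [482.2 204.5] [148.8  12.4] 81.93 z [185.  190.7 195.5]
cab0.12 100 [ 502.  -184.5] [ 40.4 170.8] 89.55 z [130.4 148.9 162.7]
cab0.178 35 [ 504.  -265.1] [148.6 123.1] 5.99 z [192.9 199.2 199.9]
cab0.199 3098 [ 495.5 -260.1] [157.6 134.9] 6.91 z [202.1 207.3 212. ]
cab scene 3023 [ 495.9 -258.9] [158.4 134.9] 7.46 z [203.5 206.  207.3]
doors scene 582 [527.1 188.6] [153.7 113.2] 82.6 z [171.2 184.1 191.2]
```

View pics/crop1.png

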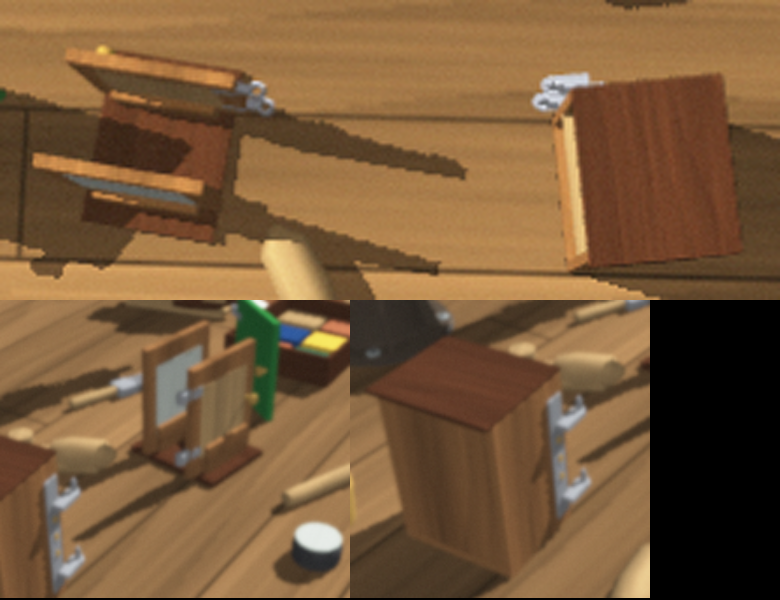

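The crop confirms the choice: the wooden panel with two silver knuckles at its right end and the brass knob at its far left. Its own x points at about -97°, and the cabinet's own x at about -83°.

Emit:
{"api": "move_arm", "payload": {"rows": "0 0 0 0 0 -0.06 0.0876;0 0 10.25 0 0 -0.02 0.0876;0 0 10.25 0 0 0 0.0876;0 0 10.25 0 0 0 0.0876;0 0 10.25 0 0 0 0.0876;0 0 10.25 0 0 0 0.0876;0 0 10.25 0 0 0 0.0876;0 0 10.25 0 0 0 0.0876", "squeeze": 20}}

```text
t: 1.1
eef_pos: [0.2903, 0.6091, 0.314]
ee_rot: [3.141, -0.001, -1.703]
force: [-0.4, -0.2, 0.6]
width: 0.0875
gripper_force: 0.0
```

```bash
cat >> h.py <<'E'
def go(x,y,z=None,yaw=None):
    "tool-frame shift (mm) and tool-z turn (deg) from the measured pose to a world target"
    s=arm.get_state();T=tool(s);z=s["eef_pos"][2] if z is None else z
    d=T[:3,:3].T@(np.array([x,y,z])-T[:3,3]);
    if yaw is not None: print("turn z",round(np.degrees(s["ee_rot"][2])-yaw,2))
    print("shift mm",np.round(d*1000,1),"x8:",np.round(d/8,4))
E
python3 -c "
from h import *;st();go(.5718,.1551,.32,-97.2)"
```

```text
t1.10 [0.2903 0.6091 0.314 ] [ 1.7998e+02 -6.0000e-02 -9.7580e+01] F [-0.4 -0.2  0.6] M [ 0.05 -0.03  0.04] w0.0875 g0.0 q [ 1.41  0.32  0.14 -0.   -1.39 -1.55]
turn z -0.38
shift mm [ 412.9 -338.9   -5.7] x8: [ 0.0516 -0.0424 -0.0007]
```

Emit:
{"api": "move_arm", "payload": {"rows": "0 0 0 0.0516 -0.0424 0 0.0876;0 0 0 0.0516 -0.0424 0 0.0876;0 0 0 0.0516 -0.0424 0 0.0876;0 0 0 0.0516 -0.0424 0 0.0876;0 0 0 0.0516 -0.0424 0 0.0876;0 0 0 0.0516 -0.0424 0 0.0876;0 0 0 0.0516 -0.0424 0 0.0876;0 0 0 0.0516 -0.0424 0 0.0876"}}

```text
t: 2.1
eef_pos: [0.5573, 0.1842, 0.3144]
ee_rot: [3.141, -0.0, -1.697]
force: [1.5, 0.0, 1.0]
width: 0.0876
gripper_force: 0.0
```

Emit:
{"api": "move_arm", "payload": {"rows": "0 0 0 0 0 0 0.0876"}}

```text
t: 2.22
eef_pos: [0.558, 0.1824, 0.3139]
ee_rot: [3.141, -0.001, -1.702]
force: [-0.1, 0.0, -0.1]
width: 0.0873
gripper_force: 0.0
```

```bash
python3 - <<'E'
from h import *
st();go(.5718,.1551,.32,-97.2)
p,W,T,m=view("wrist");cv2.imwrite("pics/w1.png",p);np.savez("w1.npz",p=p,W=W,T=T)
w=W.reshape(-1,3)
k=(w[:,2]>.183)&(w[:,2]<.2)&(w[:,0]>.54)&(w[:,0]<.62)
r=cv2.minAreaRect((w[k][:,:2]*1000).astype(np.float32));print(k.sum(),r,np.median(w[k][:,2]))
E
```

```text
t2.23 [0.558  0.1824 0.3139] [ 1.7995e+02 -7.0000e-02 -9.7530e+01] F [-0.1  0.  -0.1] M [ 0.16 -0.03 -0.01] w0.0873 g0.0 q [ 0.65  0.17 -0.06  0.   -1.34 -0.78]
turn z -0.33
shift mm [ 25.2 -17.2  -6.1] x8: [ 0.0032 -0.0022 -0.0008]
3293 ((575.2473754882812, 179.62240600585938), (145.50149536132812, 12.127962112426758), 82.14219665527344) 0.19031227007020446
```

View pics/w1.png

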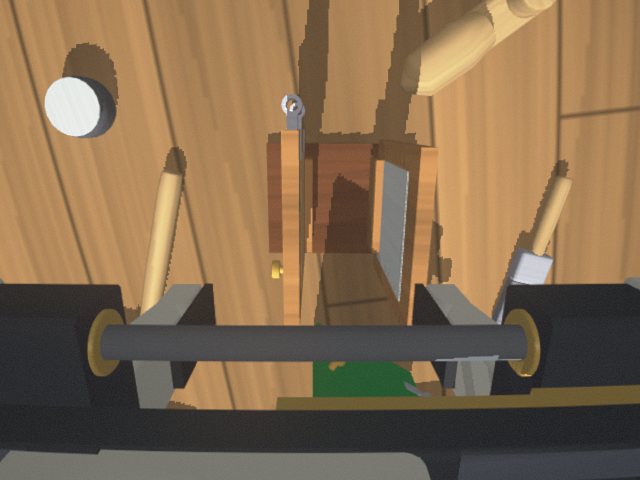

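The wrist view shows the door's top edge from (290,130) down to (290,325), its upper knuckle eye at (291,103) and its knob at (277,269). The mirror is at (415,220).

```bash
python3 - <<'E'
from h import *
z=np.load("w1.npz");W=z["W"]
# knuckle + end edge in wrist view
w=W.reshape(-1,3);k=(w[:,2]>.183)&(w[:,2]<.2)&(w[:,0]>.54)&(w[:,0]<.62)
c=np.array([.5752,.1796]);a=np.radians(-97.86);ux=np.array([np.cos(a),np.sin(a)]);uy=np.array([-ux[1],ux[0]])
q=(w[k][:,:2]-c);print("x range",np.percentile(q@ux,[.5,99.5]),"y",np.percentile(q@uy,[1,50,99]))
sx=q@ux;sy=q@uy;pf=np.polyfit(sx,sy,1);print("fit slope deg",np.degrees(pf[0]))
K=W[85:135,275:310].reshape(-1,3);k=(K[:,2]>.150)&(K[:,2]<.172);r=cv2.minAreaRect((K[k][:,:2]*1000).astype(np.float32));print("eye",k.sum(),r,np.median(K[k][:,2]))
# door face from scene camera
z=np.load("scene0.npz");m=arm.camera_model("scene");S=cloud(z["d"],m,np.linalg.inv(m["camera_from_world"])).reshape(-1,3)
d=S[:,:2]-c;k=(S[:,2]>.065)&(S[:,2]<.185)&(abs(d@ux)<.07)&(d@uy>-.0)&(d@uy<.018);X=S[k]
A=np.c_[X[:,:2]@ux-c@ux,X[:,2],np.ones(len(X))];b=X[:,:2]@uy-c@uy
for _ in range(3):
    co=np.linalg.lstsq(A,b,rcond=None)[0];g=abs(b-A@co)<.003;A,b=A[g],b[g]
print("face n",len(b),"yaw slope deg",np.degrees(co[0]),"lean dy/dz deg",np.degrees(co[1]),"y at z=.19,.01",co[1]*.19+co[2],co[1]*.01+co[2])
E
```

```text
x range [-0.07177722  0.07210791] y [-5.98004719e-03 -9.15050060e-05  5.93089165e-03]
fit slope deg 0.13801560888867317
eye 431 ((564.009521484375, 95.97486114501953), (28.96942710876465, 15.402691841125488), 79.79190063476562) 0.16121293429470618
face n 1270 yaw slope deg -0.17050662770938418 lean dy/dz deg -0.2741156663138976 y at z=.19,.01 0.005023585782818226 0.005884745546343837
```

```bash
python3 -c "
from h import *;go(.5718,.1548,.154,-97.8)"
```

```text
turn z 0.34
shift mm [ 27.  -18.3 159.9] x8: [ 0.0034 -0.0023  0.02  ]
```

Emit:
{"api": "move_arm", "payload": {"rows": "0 0 0.3 0.009 -0.0061 0.02 0.05;0 0 0 0.009 -0.0061 0.02 0.05;0 0 0 0.009 -0.0061 0.01 0.05;0 0 0 0 0 0 0.05;0 0 0 0 0 0 0.05"}}

```text
t: 2.9
eef_pos: [0.5716, 0.1575, 0.2654]
ee_rot: [-3.141, 0.001, -1.702]
force: [-0.4, 0.4, -0.0]
width: 0.0507
gripper_force: 0.0
```

```bash
python3 - <<'E'
from h import *
st();go(.5718,.1548,.154,-97.8)
p,W,T,m=view("wrist");w=W.reshape(-1,3)
k=(w[:,2]>.183)&(w[:,2]<.2)&(w[:,0]>.54)&(w[:,0]<.62)&(w[:,1]<.19)
c=np.array([.5752,.1796]);a=np.radians(-97.86);ux=np.array([np.cos(a),np.sin(a)]);uy=np.array([-ux[1],ux[0]])
q=(w[k][:,:2]-c);sx=q@ux;pf=np.polyfit(sx,q@uy,1);print(k.sum(),np.degrees(pf[0]),pf[1],"xmax",sx.max(),"z slope deg",np.degrees(np.polyfit(sx,w[k][:,2],1)[0]),"y",np.percentile(q@uy,[1,99]))
E
```

```text
t2.90 [0.5716 0.1575 0.2654] [-1.7994e+02  3.0000e-02 -9.7510e+01] F [-0.4  0.4 -0. ] M [ 0.09 -0.16 -0.06] w0.0507 g0.0 q [ 0.6   0.21 -0.13  0.   -1.23 -0.73]
turn z 0.29
shift mm [  2.7  -0.5 111.4] x8: [ 0.0003 -0.0001  0.0139]
2660 -0.06077009457950411 1.3694024244934981e-05 xmax 0.07324671910586604 z slope deg -0.18050433578580627 y [-0.00578519  0.00554527]
```

Emit:
{"api": "move_arm", "payload": {"rows": "0 0 0.3 0.0027 -0.0005 0.02 0.05;0 0 0 0 0 0.02 0.05;0 0 0 0 0 0.02 0.05;0 0 0 0 0 0.02 0.05;0 0 0 0 0 0.02 0.05;0 0 0 0 0 0.01 0.05;0 0 0 0 0 0 0.05", "squeeze": 40}}

```text
t: 3.82
eef_pos: [0.5714, 0.1543, 0.1545]
ee_rot: [3.141, -0.0, -1.707]
force: [-0.1, 0.3, 0.5]
width: 0.0502
gripper_force: 0.0
```

Emit:
{"api": "move_arm", "payload": {"rows": "0 0 0 0 0 0 0.03;0 0 0 0 0 0 0.015;0 0 0 0 0 0 0.005;0 0 0 0 0 0 0.005;0 0 0 0 0 0 0.005", "squeeze": 40}}

```text
t: 4.45
eef_pos: [0.5714, 0.1542, 0.1547]
ee_rot: [3.142, 0.0, -1.707]
force: [-0.9, -0.0, 0.8]
width: 0.0118
gripper_force: 40.0
```

```bash
python3 -c "
from h import *;st()"
```

```text
t4.45 [0.5714 0.1542 0.1547] [180.     0.   -97.83] F [-0.9 -0.   0.8] M [0.17 0.35 0.1 ] w0.0118 g40.0 q [ 0.59  0.29 -0.29 -0.   -1.   -0.73]
```

Emit:
{"api": "move_arm", "payload": {"rows": "0 0 0 0 0 -0.003 0.005;0 0 0 0 0 -0.006 0.005;0 0 0 0 0 -0.01 0.005;0 0 0 0 0 -0.01 0.005;0 0 0 0 0 -0.01 0.005;0 0 0 0 0 -0.01 0.005;0 0 0 0 0 -0.008 0.005;0 0 0 0 0 0 0.005"}}

```text
t: 5.45
eef_pos: [0.5719, 0.1544, 0.2124]
ee_rot: [-3.14, 0.001, -1.707]
force: [-0.4, 0.7, -3.5]
width: 0.0117
gripper_force: 40.0
```

```bash
python3 - <<'E'
from h import *
st()
p,W,T,m=view("wrist");cv2.imwrite("pics/w2.png",p);np.savez("w2.npz",p=p,W=W,T=T);s=arm.get_state();Tt=tool(s)
L=(W.reshape(-1,3)-Tt[:3,3])@Tt[:3,:3];L=L.reshape(480,640,3)  # tool coords
np.save("L2.npy",L)
l=L.reshape(-1,3)
k=(l[:,0]>.02)&(l[:,0]<.052)&(abs(l[:,1])<.012)&(l[:,2]>-.06)&(l[:,2]<-.02)
print("top edge",k.sum(),"z",np.median(l[k,2]),"slope deg",np.degrees(np.polyfit(l[k,0],l[k,2],1)[0]),"xmax",l[k,0].max(),"y med",np.median(l[k,1]),"yslope",np.degrees(np.polyfit(l[k,0],l[k,1],1)[0]))
k=(l[:,0]>.052)&(l[:,0]<.09)&(abs(l[:,1])<.02)&(l[:,2]>-.03)&(l[:,2]<.03)
print("eye",k.sum(),np.percentile(l[k],[1,50,99],axis=0))
E
```

```text
t5.45 [0.5719 0.1544 0.2124] [-1.7994e+02  5.0000e-02 -9.7830e+01] F [-0.4  0.7 -3.5] M [-0.03 -0.04 -0.01] w0.0117 g40.0 q [ 0.59  0.24 -0.21  0.   -1.12 -0.73]
top edge 3609 z -0.03616354039486471 slope deg 8.349163615977208 xmax 0.04764751481118307 y med -0.001122856136033698 yslope 0.029918031835846803
eye 1392 [[ 0.05218883 -0.00829473 -0.0087238 ]
 [ 0.06174146 -0.00110844 -0.0071503 ]
 [ 0.07226915  0.00578857  0.00761791]]
```

View pics/w2.png

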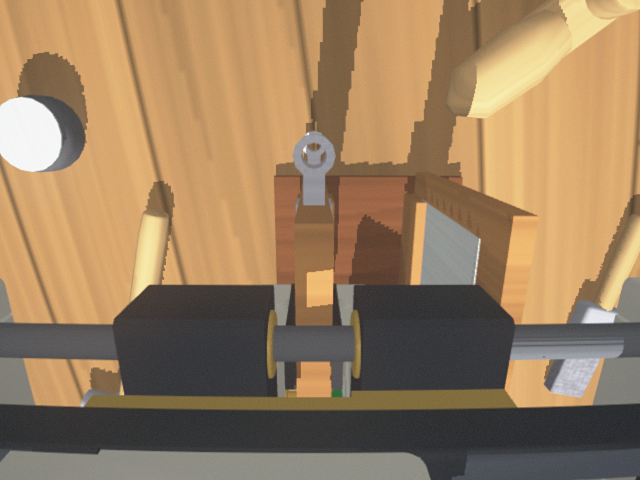

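The wrist view shows the door in the grip with its upper knuckle's eye at (314,152), clear of the stand.

```bash
cat >> h.py <<'E'
def eye(L,zt,x=(.045,.095)):
    "centre and outer size of the ring whose top is at tool z=zt"
    k=(L[...,0]>x[0])&(L[...,0]<x[1])&(abs(L[...,1])<.015)&(abs(L[...,2]-zt)<.003)
    k=k.astype(np.uint8);cs,h=cv2.findContours(k,cv2.RETR_CCOMP,cv2.CHAIN_APPROX_NONE)
    return [(cv2.contourArea(c),cv2.minEnclosingCircle(c)) for c,hh in zip(cs,h[0]) if hh[3]>=0 and cv2.contourArea(c)>15]
def onplane(uv,zt,m):
    "pixel -> tool coords on plane tool z=zt (wrist camera)"
    n=cv2.undistortPoints(np.array([[uv]],float),m["mtx"],np.array([m["k1"],0,0,0.])).ravel();M=m["mount"]
    r=M[:3,:3]@np.r_[n,1];return M[:3,3]+r*(zt-M[2,3])/r[2]
E
python3 - <<'E'
from h import *
L=np.load("L2.npy");m=arm.camera_model("wrist")
for a,(c,r) in eye(L,-.0072): print(a,c,r,onplane(c,-.0072,m))
l=L.reshape(-1,3)
for x0 in np.arange(-.02,.056,.006):
    k=(abs(l[:,0]-x0)<.003)&(abs(l[:,1]+.001)<.005)&(l[:,2]>-.06)&(l[:,2]<-.02)
    if k.sum()>5:print(round(x0,3),k.sum(),np.round(np.percentile(l[k,2],[10,50,90])*1000,2))
E
```

```text
500.0 (313.7546081542969, 154.7760772705078) 13.301934242248535 [ 0.06552526 -0.00087369 -0.0072    ]
-0.014 257 [-37.01 -36.21 -35.56]
-0.008 445 [-36.89 -36.19 -35.48]
-0.002 315 [-36.98 -36.34 -35.73]
0.016 499 [-36.92 -36.21 -35.54]
0.022 540 [-36.97 -36.26 -35.52]
0.028 566 [-36.96 -36.21 -35.48]
0.034 575 [-36.97 -36.26 -35.57]
0.04 608 [-37.02 -36.27 -35.51]
0.046 797 [-36.78 -35.58 -24.03]
```

Emit:
{"api": "move_arm", "payload": {"rows": "0 0 0 0.016 -0.002 0 0.005;0 0 0 0.03 -0.002 0 0.005;0 0 0 0.035 -0.002 0 0.005;0 0 0 0.035 -0.003 0 0.005;0 0 0 0.035 -0.003 0 0.005;0 0 0 0.035 -0.003 0 0.005;0 0 0 0.026 -0.002 0 0.005;0 0 0 0.015 0 0 0.005"}}

```text
t: 6.5
eef_pos: [0.5567, -0.0748, 0.2112]
ee_rot: [3.141, -0.0, -1.709]
force: [-0.0, 1.2, -3.8]
width: 0.0113
gripper_force: 40.0
```

Emit:
{"api": "move_arm", "payload": {"rows": "0 0 -3 0 0 0 0.005;0 0 -4 0 0 0 0.005;0 0 -4 0 0 0 0.005;0 0 -4 0 0 0 0.005;0 0 0 0 0 0 0.005;0 0 0 0 0 0 0.005"}}

```text
t: 7.25
eef_pos: [0.5573, -0.073, 0.2115]
ee_rot: [3.141, 0.0, -1.447]
force: [-0.3, 0.3, -3.5]
width: 0.0114
gripper_force: 40.0
```

```bash
python3 - <<'E'
from h import *
st();go(.558,-.0746,.2124,-82.8)
p,W,T,m=view("wrist");cv2.imwrite("pics/w3.png",p);s=arm.get_state();Tt=tool(s)
L=((W.reshape(-1,3)-Tt[:3,3])@Tt[:3,:3]).reshape(480,640,3);np.savez("w3.npz",L=L,W=W,p=p)
for a,(c,r) in eye(L,-.0072): print(a,c,r,onplane(c,-.0072,m))
print("pin nominal px",project([[.5712,-.1794,.163]],T,m))
E
```

```text
t7.25 [ 0.5573 -0.073   0.2115] [179.99   0.   -82.92] F [-0.3  0.3 -3.5] M [-0.04  0.01 -0.04] w0.0114 g40.0 q [ 0.22  0.19 -0.27 -0.   -1.11 -0.09]
turn z -0.12
shift mm [ 1.7 -0.5 -1. ] x8: [ 0.0002 -0.0001 -0.0001]
511.0 (313.5, 155.0) 13.537086486816406 [ 0.06570019 -0.00086092 -0.0072    ]
pin nominal px [[313.73327287  57.034447  ]]
```

View pics/w3.png

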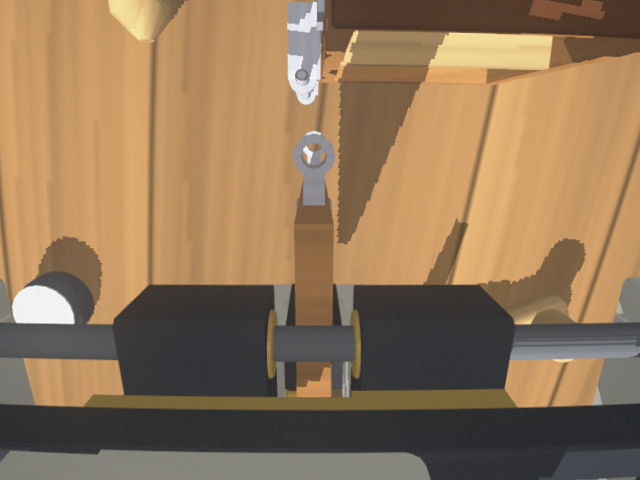

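The wrist view shows the pin bracket at (302,75), the cabinet's roof at the upper right and the eye at (314,155).

```bash
python3 - <<'E'
from h import *
z=np.load("w3.npz");W=z["W"];L=z["L"];p=z["p"];m=arm.camera_model("wrist")
Z=W[40:115,270:345,2]
print("z hist",np.histogram(Z[np.isfinite(Z)],bins=np.arange(.03,.21,.008)))
for lo,hi in((.161,.167),(.155,.168),(.140,.152)):
    k=(W[...,2]>lo)&(W[...,2]<hi);k[:, :270]=0;k[:,325:]=0;k[120:]=0
    if k.sum()<4: print(lo,k.sum());continue
    v,u=np.nonzero(k);print(lo,k.sum(),"px",u.min(),u.max(),v.min(),v.max(),u.mean(),v.mean(),"W",np.round(np.median(W[k],0)*1000,1),"L",np.round(np.median(L[k],0)*1000,1))
# roof edge
k=(W[...,2]>.2)&(W[...,2]<.212);k[100:]=0;X=W[k];e=[]
for u in range(360,636,4):
    vs=np.nonzero(k[:,u])[0]
    if len(vs): e.append(W[vs.max(),u])
e=np.array(e);
if len(e)>5:
  s=np.polyfit(e[:,0],e[:,1],1);print("roof edge deg",np.degrees(np.arctan(s[0])),"y at x=.5",np.polyval(s,.5))
print("roof left edge x",np.nanmax(X[:,0]) if len(X) else None)
cv2.imwrite("pics/c3.png",cv2.resize(p[0:180,250:400],(600,600*180//150))[:600])
E
```

```text
z hist (array([  27,   52,  191,   53,   32,   41,   44,   27,   48,   78,   38,
         59,   52,   41, 1471,   76,  250,   53,    0,    0,    0,    0]), array([0.03 , 0.038, 0.046, 0.054, 0.062, 0.07 , 0.078, 0.086, 0.094,
       0.102, 0.11 , 0.118, 0.126, 0.134, 0.142, 0.15 , 0.158, 0.166,
       0.174, 0.182, 0.19 , 0.198, 0.206]))
0.161 148 px 296 323 20 82 304.2162162162162 67.3445945945946 W [ 575.6 -170.9  162.7] L [99.5 -6.2 48.8]
0.155 235 px 295 323 19 84 305.26382978723404 65.70212765957447 W [ 575.2 -171.   161.8] L [99.5 -5.7 49.6]
0.14 2600 px 287 322 2 93 303.13461538461536 43.59538461538462 W [ 577.7 -187.8  147.4] L [116.5  -5.9  64.1]
roof edge deg 6.735538375814237 y at x=.5 -0.19169359298258376
roof left edge x 0.5666624232567857
```

View pics/c3.png

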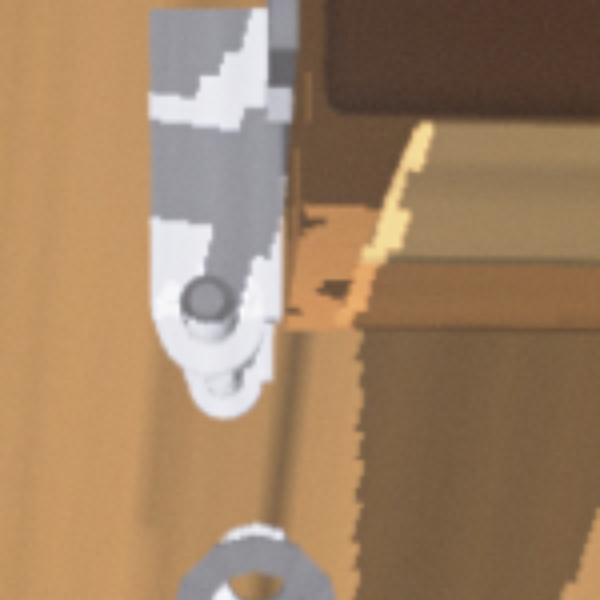

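The crop shows the upper pin's tip at about (207,298), full-frame (301.8,74.5). The lower pin is just below it.

```bash
python3 - <<'E'
from h import *
m=arm.camera_model("wrist");s=arm.get_state();zt=s["eef_pos"][2]-.162
P=onplane((301.8,74.5),zt,m);E=onplane((313.6,155),-.0072,m);print(P*1e3,E*1e3,"shift",(P-E)*1e3)
T=tool(s);w=T[:3,:3]@P+T[:3,3];print("pin world",w)
print("vertical gap eye underside to tip", (T[:3,:3]@[0,0,E[2]+.016]+T[:3,3])[2]-.163)
E
```

```text
[99.6563613  -6.39794781 49.4753925 ] [65.70019794 -0.82508544 -7.2       ] shift [33.95616336 -5.57286236 56.6753925 ]
pin world [ 0.57597034 -0.17109083  0.16199401]
vertical gap eye underside to tip 0.039675392572483814
```

Emit:
{"api": "move_arm", "payload": {"rows": "0 0 0 0.008 -0.0016 0 0.005;0 0 0 0.012 -0.002 0 0.005;0 0 0 0.01 -0.002 0 0.005;0 0 0 0.004 0 0.005 0.005;0 0 0 0 0 0.008 0.005;0 0 0 0 0 0.007 0.005;0 0 0 0 0 0 0.005;0 0 0 0 0 0 0.005"}}

```text
t: 8.3
eef_pos: [0.5673, -0.1058, 0.1917]
ee_rot: [-3.141, -0.0, -1.445]
force: [-0.2, 0.9, -3.1]
width: 0.0117
gripper_force: 40.0
```

```bash
python3 - <<'E'
from h import *
st()
p,W,T,m=view("wrist");s=arm.get_state();Tt=tool(s)
L=((W.reshape(-1,3)-Tt[:3,3])@Tt[:3,:3]).reshape(480,640,3);np.savez("w4.npz",L=L,W=W,p=p)
for a,(c,r) in eye(L,-.0072): print(a,c,r,onplane(c,-.0072,m)*1e3)
print("pin px expected", project([[.57597,-.17109,.163]],T,m))
k=(abs(W[...,2]-.1625)<.003)&(abs(L[...,0]-.066)<.006)&(abs(L[...,1])<.006);v,u=np.nonzero(k);print("pin tip pts",k.sum(),u.mean() if len(u) else 0,v.mean() if len(u) else 0,np.median(L[k],0)*1e3)
cv2.imwrite("pics/c4.png",cv2.resize(p[110:200,270:360],(600,600),interpolation=2))
E
```

```text
t8.30 [ 0.5673 -0.1058  0.1917] [-1.7999e+02 -1.0000e-02 -8.2810e+01] F [-0.2  0.9 -3.1] M [ 0.01 -0.08 -0.01] w0.0117 g40.0 q [ 0.15  0.23 -0.27  0.   -1.07 -0.03]
507.5 (313.5, 155.0) 13.537086486816406 [65.70171428 -0.86031264 -7.2       ]
pin px expected [[314.42722372 149.13290018]]
pin tip pts 146 314.05479452054794 149.486301369863 [65.74541294 -0.51094806 29.58638825]
```

View pics/c4.png

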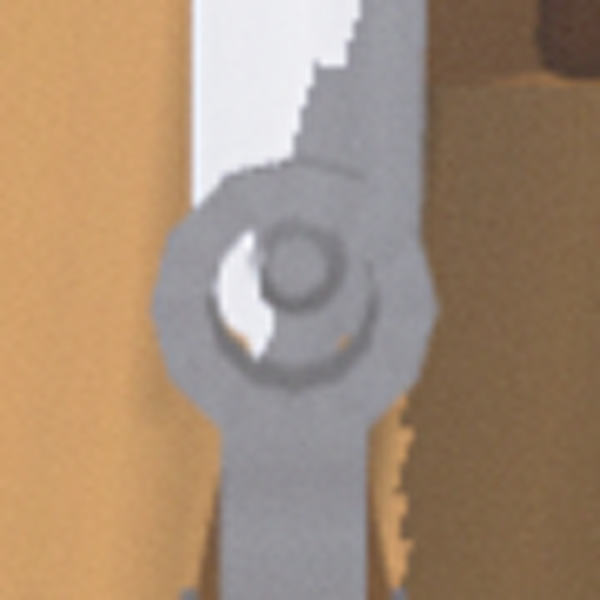

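The crop shows the pin's tip, crop (295,265), inside the bore centred at (293,300). With parallax allowed for, they are within about 0.4 mm, so I'm lowering.

Emit:
{"api": "move_arm", "payload": {"rows": "0 0 0 0 0.0003 0.004 0.005;0 0 0 0 0 0.005 0.005;0 0 0 0 0 0.004 0.005;0 0 0 0 0 0.002 0.005;0 0 0 0 0 0.001 0.005;0 0 0 0 0 0.001 0.005;0 0 0 0 0 0.001 0.005;0 0 0 0 0 0 0.005"}}

```text
t: 9.35
eef_pos: [0.5669, -0.1061, 0.1736]
ee_rot: [3.142, -0.0, -1.446]
force: [-0.6, 0.2, -3.4]
width: 0.012
gripper_force: 40.0
```

Emit:
{"api": "move_arm", "payload": {"rows": "0 0 0 0 0 0.001 0.005;0 0 0 0 0 0.0007 0.005;0 0 0 0 0 0.0007 0.005;0 0 0 0 0 0.0006 0.005;0 0 0 0 0 0 0.005"}}

```text
t: 9.98
eef_pos: [0.5669, -0.1061, 0.1705]
ee_rot: [3.142, -0.0, -1.446]
force: [0.3, 0.3, -3.4]
width: 0.0118
gripper_force: 40.0
```

```bash
python3 -c "
from h import *;st()"
```

```text
t9.97 [ 0.5669 -0.1061  0.1705] [180.    -0.   -82.84] F [ 0.3  0.3 -3.4] M [ 0.02 -0.04 -0.01] w0.0118 g40.0 q [ 0.15  0.25 -0.3   0.   -1.02 -0.03]
```

Emit:
{"api": "move_arm", "payload": {"rows": "0 0 0 0 0 0.0008 0.005;0 0 0 0 0 0.0008 0.005;0 0 0 0 0 0.0008 0.005;0 0 0 0 0 0.0008 0.005;0 0 0 0 0 0.0008 0.005;0 0 0 0 0 0 0.005"}}

```text
t: 10.72
eef_pos: [0.5668, -0.1061, 0.1665]
ee_rot: [3.141, -0.0, -1.446]
force: [0.7, 0.1, -4.8]
width: 0.012
gripper_force: 40.0
```

Emit:
{"api": "move_arm", "payload": {"rows": "0 0 0 0 0 0.0008 0.005;0 0 0 0 0 0.0008 0.005;0 0 0 0 0 0.0008 0.005;0 0 0 0 0 0.0008 0.005;0 0 0 0 0 0 0.005"}}

```text
t: 11.35
eef_pos: [0.5668, -0.1061, 0.1633]
ee_rot: [3.141, -0.0, -1.446]
force: [0.7, -0.6, -3.7]
width: 0.0117
gripper_force: 40.0
```

```bash
python3 -c "
from h import *;st()"
```

```text
t11.35 [ 0.5668 -0.1061  0.1633] [179.99  -0.   -82.83] F [ 0.7 -0.6 -3.7] M [-0.01 -0.05 -0.03] w0.0117 g40.0 q [ 0.15  0.26 -0.31  0.   -1.01 -0.03]
```

Emit:
{"api": "move_arm", "payload": {"rows": "0 0 0 0 0 0.001 0.005;0 0 0 0 0 0.001 0.005;0 0 0 0 0 0.001 0.005;0 0 0 0 0 0.001 0.005;0 0 0 0 0 0.0008 0.005;0 0 0 0 0 0.0005 0.005;0 0 0 0 0 0 0.005"}}

```text
t: 12.22
eef_pos: [0.5669, -0.1061, 0.158]
ee_rot: [3.142, -0.0, -1.446]
force: [-0.1, -0.4, -4.3]
width: 0.012
gripper_force: 40.0
```

Emit:
{"api": "move_arm", "payload": {"rows": "0 0 0 0 0 0.0004 0.005;0 0 0 0 0 0.0004 0.005;0 0 0 0 0 0.0004 0.005;0 0 0 0 0 0 0.005"}}

```text
t: 12.72
eef_pos: [0.5668, -0.1061, 0.1568]
ee_rot: [3.142, -0.0, -1.446]
force: [-0.6, -0.3, -3.3]
width: 0.0115
gripper_force: 40.0
```

```bash
python3 -c "
from h import *;st()"
```

```text
t12.72 [ 0.5668 -0.1061  0.1568] [180.    -0.   -82.83] F [-0.6 -0.3 -3.3] M [-0.07 -0.06 -0.01] w0.0115 g40.0 q [ 0.15  0.26 -0.32  0.   -0.99 -0.03]
```

Emit:
{"api": "move_arm", "payload": {"rows": "0 0 0 0 0 0.0003 0.005;0 0 0 0 0 0.0003 0.005;0 0 0 0 0 0 0.005"}}

```text
t: 13.1
eef_pos: [0.567, -0.106, 0.1566]
ee_rot: [-3.141, -0.0, -1.446]
force: [-1.5, 0.0, -0.7]
width: 0.0122
gripper_force: 40.0
```

Emit:
{"api": "move_arm", "payload": {"rows": "0 0 0 0 0 0.0003 0.005;0 0 0 0 0 0.0002 0.005;0 0 0 0 0 0 0.005"}}

```text
t: 13.48
eef_pos: [0.5672, -0.106, 0.1564]
ee_rot: [-3.141, -0.0, -1.446]
force: [-1.1, 2.8, 5.4]
width: 0.0116
gripper_force: 40.0
```

```bash
python3 -c "
from h import *;st()"
```

```text
t13.47 [ 0.5672 -0.106   0.1564] [-1.7995e+02 -1.0000e-02 -8.2820e+01] F [-1.1  2.8  5.4] M [ 0.55  0.91 -0.15] w0.0116 g40.0 q [ 0.15  0.26 -0.32  0.   -0.99 -0.03]
```

Both knuckles are home: contact came at the expected height and lightly, about 9 N above the free weight. Now I release, back off upward and go to the door's outer face.

Emit:
{"api": "move_arm", "payload": {"rows": "0 0 0 0 0 -0.0003 0.012;0 0 0 0 0 0 0.02;0 0 0 0 0 0 0.04;0 0 0 0 0 0 0.04;0 0 0 0 0 0 0.04"}}

```text
t: 14.1
eef_pos: [0.5669, -0.1061, 0.156]
ee_rot: [3.142, -0.0, -1.446]
force: [-0.7, 0.2, -0.5]
width: 0.039
gripper_force: 0.0
```

Emit:
{"api": "move_arm", "payload": {"rows": "0 0 0 0 0 -0.01 0.04;0 0 0 0 0 -0.02 0.04;0 0 0 0 0 -0.02 0.04;0 0 0 -0.02 -0.02 -0.01 0.02;0 0 0 -0.01 -0.02 0 0;0 0 0 0 -0.02 0 0;0 0 0 0 0 0 0"}}

```text
t: 14.98
eef_pos: [0.6237, -0.0684, 0.2149]
ee_rot: [3.14, -0.0, -1.445]
force: [-0.7, 0.2, -0.3]
width: 0.0055
gripper_force: 0.0
```

```bash
cat > plan.py <<'E'
from h import *
P=np.array([.5761,-.1711]);cy=np.radians(-82.9);cx=np.array([np.cos(cy),np.sin(cy)]);cyv=np.array([-cx[1],cx[0]])
def at(th,r=.09,hx=.011,hy=.021,gap=0):
    t=np.radians(th);d=-np.cos(t)*cx-np.sin(t)*cyv;n=-np.sin(t)*cx+np.cos(t)*cyv
    return P+d*r+n*(.006+hx*abs(np.sin(t))+hy*abs(np.cos(t))+gap)
def angle():
    "door angle from the wrist/top depth: top edge line"
    p,W,T,m=view("top");w=W.reshape(-1,3);q=w[:,:2]-P;rr=np.linalg.norm(q,axis=1)
    k=(w[:,2]>.183)&(w[:,2]<.1985)&(rr>.025)&(rr<.165)&(q@cx<.005)
    th=np.degrees(np.arctan2(-(q@cyv),-(q@cx)))[k];print("door angle",k.sum(),np.percentile(th,[10,50,90]),np.median(w[k,2]))
E
python3 - <<'E'
from plan import *
st();angle();x=at(0,gap=.012);go(x[0],x[1],.168,-82.9)
p,W,T,m=view("wrist");cv2.imwrite("pics/w5.png",p)
E
```

```text
t14.97 [ 0.6237 -0.0684  0.2149] [ 1.7992e+02 -1.0000e-02 -8.2800e+01] F [-0.7  0.2 -0.3] M [ 0.11  0.05 -0.01] w0.0055 g0.0 q [ 0.2   0.29 -0.13  0.   -1.15 -0.08]
door angle 101 [-4.56070299  0.35021253  5.59637025] 0.19027148404660954
turn z 0.08
shift mm [ 5.9 20.  47. ] x8: [0.0007 0.0025 0.0059]
```

View pics/w5.png

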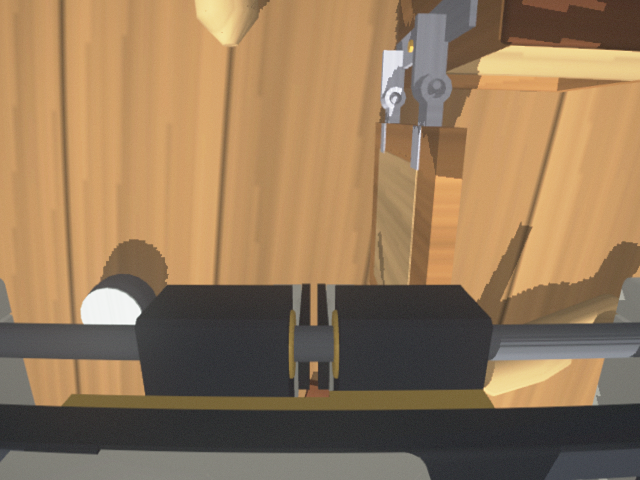

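The wrist view shows the door hung open, with pins visible through both eyes at (437,88) and (395,98). The closed gripper is beside its outer face.

Emit:
{"api": "move_arm", "payload": {"rows": "0 0 0 0.006 0 0.02 0;0 0 0 0 0 0.02 0;0 0 0 0 0.01 0.007 0;0 0 0 0 0.01 0 0;0 0 0 0 0 0 0"}}

```text
t: 15.7
eef_pos: [0.6031, -0.0774, 0.1703]
ee_rot: [-3.14, -0.0, -1.446]
force: [0.7, 0.7, 0.3]
width: 0.0002
gripper_force: 0.0
```

```bash
python3 - <<'E'
from plan import *
st();angle()
s=arm.get_state();T=tool(s);prev=s["eef_pos"][:2]
for th in range(0,92,6):
    x=at(th);d=T[:3,:3].T@np.r_[x-prev,0];prev=x;print(th,np.round(d[:2]*1000,1),np.round(x,4))
E
```

```text
t15.70 [ 0.6031 -0.0774  0.1703] [-179.91   -0.    -82.83] F [0.7 0.7 0.3] M [ 0.07 -0.08 -0.01] w0.0002 g0.0 q [ 0.19  0.3  -0.23  0.   -1.04 -0.07]
door angle 208 [-2.8098859   0.58896418  4.64359397] 0.19099373935517971
0 [-0.4 12. ] [ 0.5918 -0.0785]
6 [-2.4  8.5] [ 0.583  -0.0771]
12 [-1.6  9. ] [ 0.5739 -0.0766]
18 [-0.7  9.4] [ 0.5645 -0.0771]
24 [0.4 9.6] [ 0.555  -0.0787]
30 [1.5 9.8] [ 0.5455 -0.0814]
36 [2.6 9.8] [ 0.5361 -0.0853]
42 [3.8 9.6] [ 0.527  -0.0903]
48 [5.1 9.3] [ 0.5184 -0.0965]
54 [6.2 8.8] [ 0.5105 -0.1038]
60 [7.4 8.1] [ 0.5033 -0.1121]
66 [8.5 7.3] [ 0.4971 -0.1214]
72 [9.4 6.3] [ 0.4921 -0.1315]
78 [10.3  5.2] [ 0.4882 -0.1424]
84 [10.9  3.9] [ 0.4857 -0.1537]
90 [11.4  2.5] [ 0.4847 -0.1654]
```

Emit:
{"api": "move_arm", "payload": {"rows": "0 0 0 0 0.004 0 0;0 0 0 0 0.004 0 0;0 0 0 0 0.004 0 0;0 0 0 -0.0012 0.004 0 0;0 0 0 -0.0012 0.004 0 0;0 0 0 -0.0008 0.0045 0 0;0 0 0 -0.0008 0.0045 0 0;0 0 0 -0.0004 0.0047 0 0"}}

```text
t: 16.75
eef_pos: [0.5693, -0.0771, 0.1691]
ee_rot: [-3.142, -0.0, -1.446]
force: [0.6, 0.8, 0.2]
width: 0.0007
gripper_force: 0.1
```

Emit:
{"api": "move_arm", "payload": {"rows": "0 0 0 -0.0004 0.0047 0 0;0 0 0 0.0002 0.0048 0 0;0 0 0 0.0002 0.0048 0 0;0 0 0 0.0007 0.0049 0 0;0 0 0 0.0008 0.0049 0 0;0 0 0 0.0013 0.0049 0 0;0 0 0 0.0013 0.0049 0 0"}}

```text
t: 17.62
eef_pos: [0.5361, -0.0856, 0.1691]
ee_rot: [3.142, -0.0, -1.446]
force: [0.4, -0.3, 0.7]
width: 0.0007
gripper_force: 0.1
```

```bash
python3 - <<'E'
from plan import *
st();angle();x=at(36);go(x[0],x[1],.168)
E
```

```text
t17.62 [ 0.5361 -0.0856  0.1691] [180.    -0.   -82.84] F [ 0.4 -0.3  0.7] M [ 0.07 -0.17  0.03] w0.0007 g0.1 q [ 0.2   0.2  -0.37  0.   -1.   -0.08]
door angle 86 [32.20607631 34.53556464 36.91977379] 0.19037901702432114
shift mm [-0.4 -0.6  1.1] x8: [-0.     -0.0001  0.0001]
```

Emit:
{"api": "move_arm", "payload": {"rows": "0 0 0 0.0019 0.0048 0 0;0 0 0 0.0019 0.0048 0 0;0 0 0 0.0026 0.0046 0 0;0 0 0 0.0025 0.0047 0 0;0 0 0 0.0031 0.0044 0 0;0 0 0 0.0031 0.0044 0 0;0 0 0 0.0037 0.0041 0 0;0 0 0 0.0037 0.004 0 0"}}

```text
t: 18.68
eef_pos: [0.5035, -0.1125, 0.1691]
ee_rot: [-3.142, -0.0, -1.446]
force: [0.7, -0.3, 0.9]
width: 0.0003
gripper_force: 0.1
```

Emit:
{"api": "move_arm", "payload": {"rows": "0 0 0 0.0042 0.0037 0 0;0 0 0 0.0043 0.0036 0 0;0 0 0 0.0047 0.0032 0 0;0 0 0 0.0047 0.0031 0 0;0 0 0 0.0034 0.0018 0 0;0 0 0 0.0034 0.0017 0 0;0 0 0 0.0034 0.0017 0 0;0 0 0 0 0 0 0"}}

```text
t: 19.68
eef_pos: [0.4885, -0.1426, 0.169]
ee_rot: [3.141, -0.0, -1.446]
force: [0.6, 0.3, -0.3]
width: 0.0005
gripper_force: 0.2
```

```bash
python3 - <<'E'
from plan import *
st();angle();x=at(78);go(x[0],x[1],.168);x=at(90);go(x[0],x[1],.168)
E
```

```text
t19.68 [ 0.4885 -0.1426  0.169 ] [179.99  -0.   -82.85] F [ 0.6  0.3 -0.3] M [ 0.25 -0.06 -0.04] w0.0005 g0.2 q [ 0.1   0.14 -0.44  0.   -0.99  0.02]
door angle 54 [75.80014545 77.79765696 80.24531648] 0.19092816757263997
shift mm [-0.2  0.3  1. ] x8: [-0.      0.      0.0001]
shift mm [22.2  6.7  1. ] x8: [0.0028 0.0008 0.0001]
```

Emit:
{"api": "move_arm", "payload": {"rows": "0 0 0 0.0024 0.001 0 0;0 0 0 0.0024 0.001 0 0;0 0 0 0.0024 0.001 0 0;0 0 0 0.002 0.0008 0 0;0 0 0 0.002 0.0006 0 0;0 0 0 0.002 0.0005 0 0;0 0 0 0.0015 0.0004 0 0;0 0 0 0 0 0 0"}}

```text
t: 20.72
eef_pos: [0.4851, -0.1578, 0.169]
ee_rot: [3.141, -0.0, -1.446]
force: [0.1, 0.6, 0.3]
width: 0.0006
gripper_force: 0.1
```

Emit:
{"api": "move_arm", "payload": {"rows": "0 0 0 0.001 0.0002 0 0;0 0 0 0.001 0.0002 0 0;0 0 0 0.001 0.0002 0 0;0 0 0 0.001 0.0002 0 0;0 0 0 0 0 0 0"}}

```text
t: 21.35
eef_pos: [0.4849, -0.1618, 0.1691]
ee_rot: [3.142, -0.0, -1.446]
force: [-0.2, -0.2, -0.2]
width: 0.0003
gripper_force: 0.1
```

```bash
python3 - <<'E'
from plan import *
st();angle();x=at(90);go(x[0],x[1],.168)
E
```

```text
t21.35 [ 0.4849 -0.1618  0.1691] [180.    -0.   -82.84] F [-0.2 -0.2 -0.2] M [ 0.12 -0.1   0.02] w0.0003 g0.1 q [ 0.06  0.14 -0.44  0.   -0.99  0.06]
door angle 54 [86.28109598 88.52619173 90.64208281] 0.19031574876167112
shift mm [3.5 0.6 1.1] x8: [0.0004 0.0001 0.0001]
```

Emit:
{"api": "move_arm", "payload": {"rows": "0 0 0 0.0007 0 0 0;0 0 0 0.0007 0 0 0;0 0 0 0.0006 0 0 0;0 0 0 0.0005 0 0 0;0 0 0 0 0 0 0"}}

```text
t: 22.02
eef_pos: [0.4852, -0.1643, 0.169]
ee_rot: [3.142, 0.0, -1.446]
force: [-0.3, -0.0, 0.3]
width: 0.0002
gripper_force: 0.1
```

Emit:
{"api": "move_arm", "payload": {"rows": "0 0 0 0.0005 0 0 0;0 0 0 0.0005 0 0 0;0 0 0 0 0 0 0"}}

```text
t: 22.4
eef_pos: [0.4853, -0.1652, 0.169]
ee_rot: [3.142, 0.0, -1.446]
force: [-1.2, 1.0, -0.1]
width: 0.0004
gripper_force: 0.1
```

```bash
python3 - <<'E'
from plan import *
st();angle()
E
```

```text
t22.40 [ 0.4853 -0.1652  0.169 ] [180.     0.   -82.84] F [-1.2  1.  -0.1] M [0.16 0.03 0.  ] w0.0004 g0.1 q [ 0.06  0.15 -0.43 -0.   -0.99  0.07]
door angle 40 [88.2893025  89.73563439 91.3647107 ] 0.19017981650169524
```

Emit:
{"api": "move_arm", "payload": {"rows": "0 0 0 0.0005 0 0 0;0 0 0 0.0005 0 0 0;0 0 0 0 0 0 0"}}

```text
t: 22.82
eef_pos: [0.4855, -0.1662, 0.1691]
ee_rot: [-3.142, 0.0, -1.446]
force: [-0.4, 0.3, 0.1]
width: 0.0004
gripper_force: 0.1
```

Emit:
{"api": "move_arm", "payload": {"rows": "0 0 0 0.0005 0 0 0;0 0 0 0.0005 0 0 0;0 0 0 0 0 0 0"}}

```text
t: 23.2
eef_pos: [0.4856, -0.1672, 0.1691]
ee_rot: [-3.142, -0.0, -1.446]
force: [-0.1, -0.6, 0.9]
width: 0.0005
gripper_force: 0.1
```

```bash
python3 - <<'E'
from plan import *
st();angle()
E
```

```text
t23.20 [ 0.4856 -0.1672  0.1691] [-180.     -0.    -82.84] F [-0.1 -0.6  0.9] M [0.12 0.02 0.03] w0.0005 g0.1 q [ 0.05  0.15 -0.43  0.   -0.99  0.07]
door angle 29 [89.60817635 90.62819533 91.66752306] 0.19224938507316214
```

Emit:
{"api": "move_arm", "payload": {"rows": "0 0 0 0.0005 0 0 0;0 0 0 0.0005 0 0 0;0 0 0 0.0005 0 0 0;0 0 0 0 0 0 0"}}

```text
t: 23.75
eef_pos: [0.4857, -0.168, 0.169]
ee_rot: [-3.141, 0.001, -1.446]
force: [-1.1, 6.2, 1.5]
width: 0.0005
gripper_force: 3.1
```

Emit:
{"api": "move_arm", "payload": {"rows": "0 0 0 0.0005 0 0 0;0 0 0 0.0005 0 0 0;0 0 0 0 0 0 0"}}

```text
t: 24.12
eef_pos: [0.4858, -0.1682, 0.1691]
ee_rot: [-3.141, 0.002, -1.446]
force: [-3.2, 11.3, 4.2]
width: 0.0002
gripper_force: 5.7
```

```bash
python3 - <<'E'
from plan import *
st();angle()
p,W,T,m=view("wrist");q,_,_,_=view("scene")
cv2.imwrite("pics/w6.png",np.hstack([cv2.resize(p,(400,300)),cv2.resize(q[190:340,150:350],(400,300))]))
E
```

```text
t24.12 [ 0.4858 -0.1682  0.1691] [-1.7998e+02  1.2000e-01 -8.2820e+01] F [-3.2 11.3  4.2] M [4.08 0.87 0.18] w0.0002 g5.7 q [ 0.05  0.15 -0.43 -0.   -0.99  0.08]
door angle 19 [90.132823   91.04403574 91.65192131] 0.19169258883094575
```

View pics/w6.png

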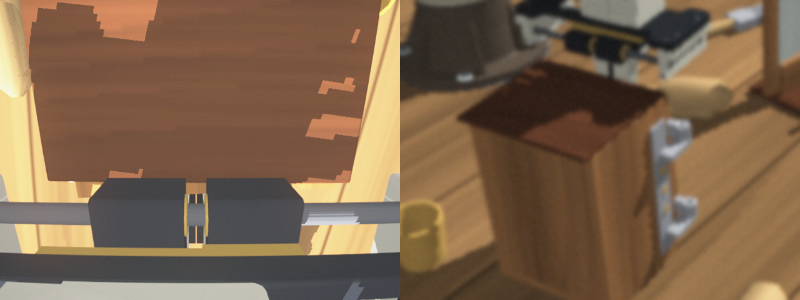

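The force rose only at the end, to 11 N with the door at about 91°, and the pictures show it closed against the front. Backing off gently.

Emit:
{"api": "move_arm", "payload": {"rows": "0 0 0 -0.0006 0 0 0;0 0 0 -0.0006 0 0 0;0 0 0 -0.002 0 0 0;0 0 0 -0.01 0 0 0;0 0 0 -0.03 0 0 0;0 0 0 -0.03 0 0 0;0 0 0 0 0 -0.05 0;0 0 0 0 0 -0.05 0"}}

```text
t: 25.28
eef_pos: [0.4763, -0.0964, 0.2702]
ee_rot: [3.141, -0.001, -1.445]
force: [1.6, 0.8, 0.3]
width: 0.0005
gripper_force: 0.0
```

Emit:
{"api": "move_arm", "payload": {"rows": "0 0 0 -0.03 0 0 0;0 0 0 0 0 0 0"}}

```text
t: 25.52
eef_pos: [0.4729, -0.066, 0.2698]
ee_rot: [-3.14, 0.0, -1.444]
force: [-0.3, -0.1, -0.2]
width: 0.0005
gripper_force: 0.0
```

```bash
python3 - <<'E'
from plan import *
st();angle()
p,W,T,m=view("wrist");q,_,_,_=view("top")
cv2.imwrite("pics/w7.png",np.hstack([cv2.resize(p,(400,300)),cv2.resize(q[200:320,340:500],(400,300))]))
w=W.reshape(-1,3);d=w[:,:2]-P
for lo in(.186,.2): 
    k=(w[:,2]>lo)&(w[:,2]<lo+.012)&(abs(d@cx)<.09)&(d@cyv<-.015)&(d@cyv>-.175)
    print(lo,k.sum(),"cabx",np.percentile(d[k]@cx,[1,50,99]) if k.sum() else 0,np.percentile(d[k]@cyv,[1,99]) if k.sum() else 0)
    if lo<.19:
        f=np.polyfit(d[k]@cyv,d[k]@cx,1);print("door slope deg",np.degrees(f[0]))
E
```

```text
t25.52 [ 0.4729 -0.066   0.2698] [-1.799e+02  2.000e-02 -8.275e+01] F [-0.3 -0.1 -0.2] M [ 0.08 -0.08 -0.01] w0.0005 g0.0 q [ 0.27  0.   -0.35 -0.   -1.22 -0.15]
door angle 164 [87.8877683  90.58891135 93.30602758] 0.19175848137194784
0.186 7586 cabx [-0.00441166  0.00362474  0.01332782] [-0.16787883 -0.02034218]
door slope deg -1.5478998313813135
0.2 6698 cabx [0.01057444 0.01500519 0.02007781] [-0.16583919 -0.01662716]
```

View pics/w7.png

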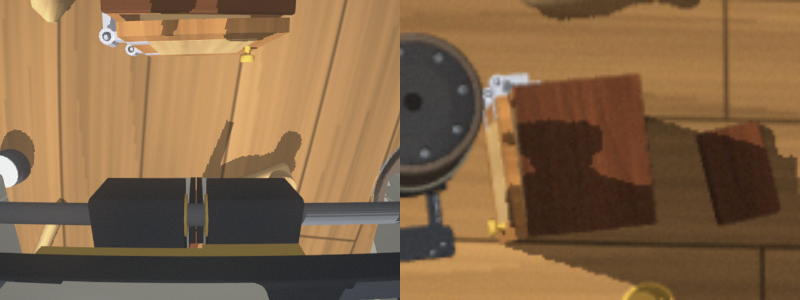

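The pictures show the door shut against the front with its knob outside, its knuckles on the pins, and the arm clear of everything.

```bash
python3 -c "
from station import arm;print(arm.job_done())"
```

```text
the job is handed in; nothing more can be done
None
```

The door is hung with both knuckles fully home on the pins, swung shut against the cabinet's front and released, and the job is handed in at about 26 s; the highest contact force I read was about 12 N.

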